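# Tuck a rain diverter under the shingles of a nest box roof and hold it down

### The job

Pick up the aluminium rain diverter (the strip with one wide flat flange and an upstand along its edge) and, midway across the little roof, slide its flange up the bare roof board, flat under the bottom course of shingles, until the whole edge meets the batten hidden beneath them. Do not prise the shingles up and do not shove the try square lying beside the diverter. Finish while still holding the diverter, pressed firmly down flat on the roof board ready for nailing: do not let go.

Things in the scene. Friction and masses are not known exactly. Their poses are not given: they have to be found in the camera images.
- diverter: rain diverter: plain aluminium angle, 180 mm long (its y), 0.1 to 0.2 kg, loose on the bench to the right of the roof, flange flat down. Origin: underside of the flange, below the upstand, mid-length. x points from the upstand across the flange to the free edge that is tucked, z up out of it. Flange 4 mm thick, x = -4.5 to +75 mm; centre of mass near x = 20 mm
- hem (a point): middle of the diverter's upstand, at x = 0, 26.5 mm above the flange's underside: a 4 mm web topped by a flat-sided folded hem 10 mm thick (along x) from 18 to 35 mm above the flange's underside, to be gripped from above across its thickness
- tuck_edge_left (a point): end of the diverter's tucked edge at its x = +75, y = +90 mm, half the flange's thickness (2 mm) above its underside
- tuck_edge_right (a point): the other end of that edge, at x = +75, y = -90 mm, 2 mm above the underside
- roof_deck: roof board: plywood deck 260 mm wide of a small fixed lean-to roof on the bench, rising away from the robot at 15 degrees. Origin: on its top surface (z = 0), midway across, at the lower face of the batten, 77.5 mm above the bench. x points up the slope along the board, y across it to the left, z out of the board (leaning 15 degrees back to the robot)
- eave (a point): middle of the roof board's lower edge, on its top surface, 145 mm down the slope from the batten. The board is bare from here up to the shingles' butts; nothing on the roof stands more than 28 mm above the board
- lap_mouth (a point): point of the roof board's top surface right below the middle of the line of butts (lower edges of the bottom course), 38 mm down the slope from the batten. The shingles' undersides are 7.7 mm above the board here and their tops 15 mm; the gap below them is as high all the way in to the fixed batten, which is 7.5 mm high and stops the diverter's edge
- shingle_left (a joint): lift of the left shingle of the bottom course, rad: 0 lying on its batten, growing as its butt is raised. The three shingles are about 84 mm wide, side by side across the whole roof, hinged 113 mm above their butts and sprung shut (about 2 N at the butt); 0.06 rad is 7 mm at the butt
- shingle_middle (a joint): the same for the middle shingle
- shingle_right (a joint): the same for the right shingle
- try_square: loose try square, 110 x 158 mm, dark wood stock 18 mm thick with a thin steel blade, beside the diverter (left or right of it): leave it alone. Origin: centre of its underside

How it is judged (in metres and radians):
On the way:
1. the diverter is picked up clear of the bench (height (world z) of diverter above 0.03 m and contact force between the fingers and diverter above 1 N), for 0.2 s.
At the end, for the whole second after the job is handed in: both ends of the edge within 8 mm of the batten, flange flat on the roof board (under 3 mm off it, 0.05 rad), its middle within 25 mm of the roof's middle, shingles lying down (under 0.02 rad), and the fingers still hold the diverter at rest, pressed on the roof board with over 4 N (x of each of tuck_edge_left, tuck_edge_right in the frame of roof_deck above -0.008 m and z of each of tuck_edge_left, tuck_edge_right in the frame of roof_deck below 0.005 m and z of diverter in the frame of roof_deck below 0.003 m and angle between the z axis of diverter and the z axis of roof_deck, either way round below 0.05 rad and y of diverter in the frame of roof_deck between -0.025 and 0.025 m and value of joint each of shingle_left, shingle_middle, shingle_right below 0.02 rad and contact force between diverter and roof_deck above 4 N and contact force between the fingers and diverter above 2 N and linear speed of diverter below 0.02 m/s); the arm keeps its last pose, push and grip.
It fails at once if a shingle was prised up by more than 7 mm at its butt (value of joint any of shingle_left, shingle_middle, shingle_right above 0.06 rad).
It fails at once if the try square was shoved by more than 25 mm (distance of try_square from where it was at the start of the episode above 0.025 m).
It also fails if it takes over 58 s, if anything falls off the work surface, if the arm or the gripper's body presses on something with over 40 N, if the wrist force passes 120 N, or if a joint passes its speed limit or range.

### The arm

A 6-joint arm with a two-finger parallel gripper is mounted at the origin on a cart in front of the work surface, level with it; the furniture and walls round the work are solid. World frame = base frame: x ahead of the robot, y to its left, z up, the work surface at z = 0. Lengths are in mm, angles in rad, forces in N, time in s.
With the tool pointing down it reaches from about 275 to 750 mm from the base axis. Payload 10.2 kg.
Tool frame: the origin (TCP) lies at the centre of the arm's flange, where the gripper is bolted on; the fingertips stand 173 mm ahead of it and the grasp point (between the pads) lies 155 mm ahead of it; z points along the fingers, y is the line along which they close (so a half turn about z gives the same grasp; the last joint's range is limited). The gripper opens to 85 mm and grips with 20 to 120 N. Pads are 22 mm wide; open, the fingers measure 114 mm over their backs; the gripper's body (76 mm by 85 mm) begins 54 mm behind the grasp point. The pads swing forward as they close: fully open they stand 13 mm farther back than shut.
Start: joints at [-1.446, 0.313, 1.498, -0, 1.331, -0.223], TCP at [178.924, -493.578, 404.694] pointing down, gripper open.
Joint ranges: [-2.94, 2.94], [-0.97, 2.17], [0.19, 2.56], [-1.23, 4.37], [0.02, 3.11], [-2.88, 2.88]. Speed limits (rad/s): [2.39, 2.39, 3.01, 3.14, 3.14, 3.14].

### API

Orientations are given as a unit quaternion [w, x, y, z].
In Python, from rig import status, capture, camera_info, ticket gives the robot as it stands.
- The arm moves only by the shell command python3 -m crank 'ROWS' [FORCE]. ROWS is JSON, a list of rows, each a list of 7 numbers: the shift along the tool's x, y, z as a fraction of full scale, then the turn, a rotation vector about the tool's x, y, z as a fraction of full scale, then the closure, from 0 (fully open) to 1 (shut). A call has 1 to 12 rows; each row is the pose to reach, as a shift and turn from the pose commanded when the call began, along the tool's axes at that moment; what a row does not reach only later rows make up. Full scale, the value 1, is 0.1 m for a shift and 45 degrees for a turn. A row lasts 1/10 s, in which the tool goes at most 50 mm and 8.59 degrees, less where a joint would pass 70% of its speed; a pose out of reach is approached as far as the arm can. A call with a number of a shift or a turn outside -1 to 1 is refused whole. A call with a gripper value outside its range is refused whole. The fingers move at their own pace and stop on an object; FORCE is the grip in N (left out, the last holds). Time passes only in rows, so rows that repeat a pose let the fingers close. It gives the time, the measured TCP pose, the force, the opening and the grip force at its end, in the units of the state.
- status.sense(): the state, without advancing time (a new reading comes with each control period).
- capture(name): name is "scene" or "top"; returns (picture, depth): 384x512x3 uint8, red, green, blue; 384x512 float32, mm along the optical axis (not along the pixel's ray), 0 where there is no reading.
- camera_info(name): a dict with "K" (3x3 intrinsics, pixels), "D" ([k1, k2, p1, p2, k3] as OpenCV has them; the pictures are not rectified), "camera_from_world" (4x4, takes a point from world to camera coordinates). Camera axes: x right, y up, looking along -z (the intrinsics and any distortion apply to the point x, -y, -z); pixel columns grow to the right and rows downward; lengths in mm; the calibration is good to about 2 mm. A picture is of the moment at which its call begins. camera_info takes no time and is no camera call.
- ticket.finish_job(): hands the job in; it is judged then, once.
The state is a dict: "time_s": time; "joints": joint angles; "dq": joint speeds; "tau": joint torques, N m; "eef_pos": TCP position; "ee_rot": TCP orientation; "force": force on the tool from outside, world axes, zero at the start; "wrist_torque": the same for the moment, N m; "grip_width": opening from 0.0 (shut) to 1.0 (fully open); "grip_force": force on a finger pad.
Only numpy, scipy, OpenCV 4.12 (cv2) and the standard library are available. Lean on these libraries where they do the work, as an engineer would, in place of code of your own. Each camera call takes 0.05 s, during which the arm holds its last target. There are 200 camera calls.

## Working session

There is one attempt and no reset: what is moved stays moved. The work goes in short steps, Python scripts to look and compute and a shell command to move; the robot and the scene stay as the last step left them, time stands still between calls to the robot, and variables do not carry over. Pictures are saved under pics/ and viewed, at most 10 in all, crops included, and the job is handed in when it is done.

```bash
ls; mkdir -p pics
cat > h.py <<'E'
import numpy as np, cv2
from rig import status, capture, camera_info, ticket
def shot(n,name):
    p,d=capture(n); cv2.imwrite(f'pics/{name}.png',p[:,:,::-1]); np.save(f'pics/{name}.npy',d); return p,d
def world(n,d,uv):
    ci=camera_info(n);K=np.array(ci["K"]);D=np.array(ci["D"],float);T=np.linalg.inv(np.array(ci["camera_from_world"]))
    uv=np.array(uv,float).reshape(-1,2)
    xy=cv2.undistortPoints(uv.reshape(-1,1,2),K,D).reshape(-1,2)
    z=d[uv[:,1].astype(int),uv[:,0].astype(int)]
    P=np.c_[xy[:,0]*z,-xy[:,1]*z,-z,np.ones(len(z))]
    return (P@T.T)[:,:3]
def cloud(n,d):
    h,w=d.shape; u,v=np.meshgrid(np.arange(w),np.arange(h))
    return world(n,d,np.c_[u.ravel(),v.ravel()]).reshape(h,w,3)
E
python3 - <<'E'
from h import *
for n in("scene","top"):
    p,d=shot(n,n+'0'); print(n,(d>0).mean(),np.round(camera_info(n)["camera_from_world"],3).tolist(),camera_info(n)["K"])
a=cv2.imread('pics/scene0.png');b=cv2.imread('pics/top0.png')
s=status.sense();print(s)
E
```

```text
pics
scene 0.9779154459635416 [[-0.772, -0.635, -0.012, 444.242], [0.328, -0.415, 0.849, -213.27], [-0.544, 0.651, 0.529, -736.588], [0.0, 0.0, 0.0, 1.0]] [[383.32698261   0.         257.84855352]
 [  0.         383.32698261 194.35781219]
 [  0.           0.           1.        ]]
top 0.9957326253255209 [[0.02, -1.0, 0.006, 25.277], [0.995, 0.02, 0.098, -536.855], [-0.098, 0.004, 0.995, -972.179], [0.0, 0.0, 0.0, 1.0]] [[366.00406908   0.         256.87429462]
 [  0.         366.00406908 192.28785161]
 [  0.           0.           1.        ]]
{'time_s': 0.1, 'joints': array([-1.44642582e+00,  3.13384289e-01,  1.49836497e+00, -1.15328584e-05,
        1.33096369e+00, -2.23401080e-01]), 'dq': array([-1.74493335e-04, -1.14524491e-04, -3.71177648e-03, -3.55370465e-05,
       -6.43914395e-05, -2.05587526e-03]), 'tau': array([ 2.83853893e-03, -4.12899148e+01, -2.60138941e+01, -1.99285764e-04,
        3.02004730e-03, -2.81957915e-05]), 'eef_pos': array([ 178.90482343, -493.54138132,  404.19572615]), 'ee_rot': array([-5.59734081e-04,  9.84919528e-01,  1.73012167e-01,  2.21305804e-05]), 'force': array([ 0.34486127, -0.12173985, -0.01120813]), 'wrist_torque': array([ 0.01176811, -0.00029804, -0.01224716]), 'grip_force': 0.0, 'grip_width': 0.9985130417809499}
```

View pics/top0.png

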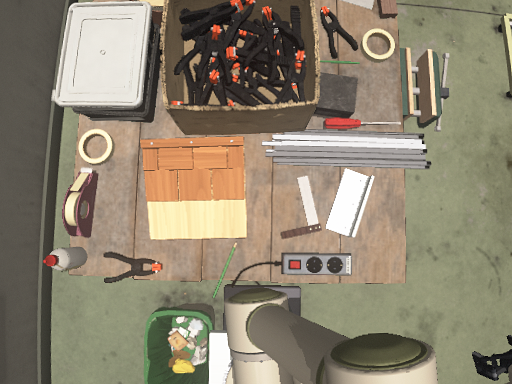

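View pics/scene0.png

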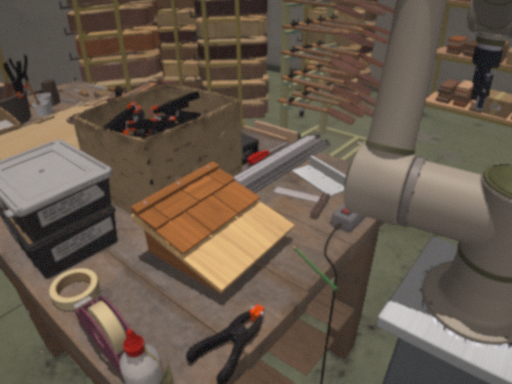

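Top view: the roof spans (145–245, 138–240), with its eave at row ~239 and butts at ~200. The diverter is at (350,203), with its upstand on the right edge from (373,178) to (357,236), and the try square is just left of it at (305,210). Next I'll measure both.

Run:
```python
from h import *
d=np.load('pics/top0.npy');C=cloud('top',d);p=cv2.imread('pics/top0.png')
ds=np.load('pics/scene0.npy');S=cloud('scene',ds)
a=cv2.resize(p[160:245,270:385],None,fx=6,fy=6,interpolation=cv2.INTER_CUBIC)
cv2.imwrite('pics/c1.png',a)
# bare deck: top and scene
for n,X,sl in(('top',C,(slice(206,234),slice(155,240))),('scene',S,(slice(225,262),slice(205,255)))):
    q=X[sl].reshape(-1,3);c=q.mean(0);u,s,v=np.linalg.svd(q-c,full_matrices=False);nn=v[2]*np.sign(v[2][2])
    print(n,'plane',c.round(1),nn.round(4),'rms',s[2]/len(q)**.5,'tilt',np.degrees(np.arccos(nn[2])),'bench z')
print('bench',np.median(C[180:235,255:275,2]), np.median(C[245:255,180:230,2]))
# roof columns profile at several cols
for c in(170,195,225):
    print(c,[(r,*C[r,c].round(0).astype(int)) for r in range(192,246,1) if r<206 or r>234])
for r in(212,225):
    print(r,[(c,*C[r,c].round(0).astype(int)) for c in list(range(142,153))+list(range(240,252))])
# diverter
for r in range(164,244,5):
    print(r,[(c,*C[r,c].round(0).astype(int)) for c in range(322,380) if C[r,c,2]>12])
```

```text
top plane [457.9 192.5  55.9] [-0.9995 -0.0222  0.0231] rms 21.180499451267295 tilt 88.67645852377228 bench z
scene plane [467.3 224.6  59.2] [ 0.2735 -0.4569  0.8464] rms 21.45473595261978 tilt 32.17568704108121 bench z
bench -0.4089093284612204 -0.3830644067039657
170 [(192, np.int64(527), np.int64(260), np.int64(86)), (193, np.int64(524), np.int64(260), np.int64(86)), (194, np.int64(522), np.int64(260), np.int64(84)), (195, np.int64(519), np.int64(260), np.int64(84)), (196, np.int64(516), np.int64(260), np.int64(83)), (197, np.int64(514), np.int64(260), np.int64(85)), (198, np.int64(511), np.int64(261), np.int64(81)), (199, np.int64(509), np.int64(261), np.int64(81)), (200, np.int64(506), np.int64(260), np.int64(82)), (201, np.int64(505), np.int64(263), np.int64(68)), (202, np.int64(502), np.int64(264), np.int64(65)), (203, np.int64(500), np.int64(265), np.int64(63)), (204, np.int64(497), np.int64(264), np.int64(65)), (205, np.int64(494), np.int64(265), np.int64(61)), (235, np.int64(415), np.int64(266), np.int64(43)), (236, np.int64(413), np.int64(266), np.int64(41)), (237, np.int
[... 7976 characters left out ...]
4(31)), (356, np.int64(454), np.int64(-235), np.int64(34)), (357, np.int64(455), np.int64(-237), np.int64(34)), (358, np.int64(455), np.int64(-240), np.int64(35))]
229 [(352, np.int64(441), np.int64(-226), np.int64(26)), (353, np.int64(441), np.int64(-227), np.int64(33)), (354, np.int64(441), np.int64(-229), np.int64(36)), (355, np.int64(441), np.int64(-231), np.int64(36)), (356, np.int64(441), np.int64(-234), np.int64(35))]
234 [(350, np.int64(427), np.int64(-222), np.int64(21)), (351, np.int64(427), np.int64(-221), np.int64(32)), (352, np.int64(427), np.int64(-223), np.int64(37)), (353, np.int64(427), np.int64(-226), np.int64(35)), (354, np.int64(427), np.int64(-228), np.int64(37))]
239 []
```

View pics/c1.png

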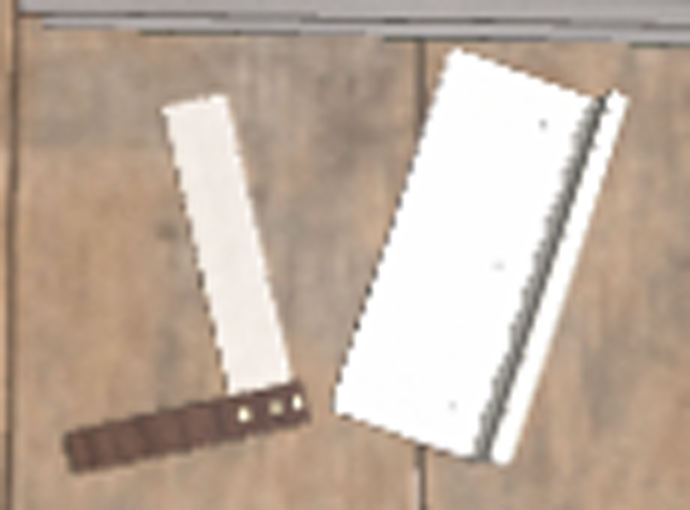

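The crop shows the diverter hem from crop px (618,95) to (497,460), with its free edge toward the try square. Now I'll fit the poses robustly and cross-check them with the scene view.

Run:
```python
from h import *
def plane(q):
    for _ in range(4):
        c=np.median(q,0);c=q.mean(0) if _ else c
        v=np.linalg.svd(q-c,full_matrices=False)[2][2];v*=np.sign(v[2]);e=(q-c)@v;q=q[np.abs(e)<max(3*1.48*np.median(np.abs(e)),3)]
    return c,v,len(q)
R=None
for n in('top','scene'):
    X=cloud(n,np.load(f'pics/{n}0.npy')).reshape(-1,3)
    img=cv2.imread(f'pics/{n}0.png').reshape(-1,3)
    pred=77.5-(545.5-X[:,0])*np.tan(np.radians(15))
    m=(X[:,0]>415)&(X[:,0]<498)&(X[:,1]>75)&(X[:,1]<310)&(abs(X[:,2]-pred)<15)
    c,v,k=plane(X[m]);print(n,'deck',c.round(1),v.round(4),k,'tilt',np.degrees(np.arccos(v[2])).round(2),'yaw',np.degrees(np.arctan2(-v[1],-v[0])).round(2))
    h=(X[:,0]>400)&(X[:,0]<620)&(X[:,1]<-200)&(X[:,1]>-310)&(X[:,2]>28)&(X[:,2]<45)
    q=X[h];(cx,cy),wh,ang=cv2.minAreaRect(q[:,:2].astype(np.float32));L=cv2.fitLine(q[:,:2].astype(np.float32),cv2.DIST_L1,0,.01,.01).ravel()
    print(' hem rect',cx,cy,wh,ang,'line',L.round(4),np.degrees(np.arctan(L[1]/L[0])),'z med',np.median(q[:,2]))
    f=(X[:,0]>400)&(X[:,0]<620)&(X[:,1]<-140)&(X[:,1]>-310)&(img.min(1)>200)&(X[:,2]<45)
    print(' flange',cv2.minAreaRect(X[f][:,:2].astype(np.float32)),f.sum())
    # roof footprint : deck side/eave edges
    nd=np.abs((X-c)@v)
    g=(nd<5)&(X[:,0]>395)&(X[:,0]<505)&(X[:,1]>40)&(X[:,1]<345)&(X[:,2]>25)
    print(' bare deck',cv2.minAreaRect(X[g][:,:2].astype(np.float32)))
    # butts: shingle height step
    hgt=(X-c)@v;b=[]
    for y in range(75,316,10):
        s=(abs(X[:,1]-y)<6)&(hgt>11)&(hgt<20)&(X[:,0]<560)&(X[:,0]>480)
        if s.sum()>5:b.append((y,np.percentile(X[s][:,0],2)))
    b=np.array(b);print(' butts',np.polyfit(b[:,0]-192,b[:,1],1),b[:,1].round().tolist())
```

```text
top deck [456.9 191.7  52.7] [-0.2598 -0.011   0.9656] 2766 tilt 15.07 yaw 2.43
 hem rect 505.2221374511719 -253.41854858398438 (12.051831245422363, 178.15451049804688) 70.48274993896484 line [ 9.442000e-01 -3.294000e-01  5.486477e+02 -2.676637e+02] -19.232298 z med 34.37740795024274
 flange ((514.7186279296875, -225.57476806640625), (88.83082580566406, 180.42381286621094), 71.30106353759766) 1744
 bare deck ((457.8096008300781, 193.43722534179688), (97.71886444091797, 259.33404541015625), 1.4506969451904297)
 butts [-4.74953342e-02  5.09338686e+02] [515.0, 515.0, 515.0, 514.0, 512.0, 512.0, 512.0, 511.0, 511.0, 511.0, 511.0, 510.0, 510.0, 507.0, 507.0, 507.0, 507.0, 506.0, 506.0, 506.0, 506.0, 506.0, 505.0, 505.0, 502.0]
scene deck [455.7 202.4  52. ] [-0.2575 -0.017   0.9661] 3150 tilt 14.95 yaw 3.78
 hem rect 509.51971435546875 -255.3349151611328 (14.480525016784668, 164.3352813720703) 72.5883560180664 line [ 9.495000e-01 -3.137000e-01  4.856276e+02 -2.447294e+02] -18.28186 z med 32.519483802524235
 flange ((592.117431640625, -215.76007080078125), (5.492517948150635, 0.0), -91.49576568603516) 2
 bare deck ((458.4488220214844, 194.08624267578125), (105.61405944824219, 261.3556213378906), 2.858273983001709)
 butts [-5.38557568e-02  5.06857001e+02] [513.0, 513.0, 512.0, 511.0, 511.0, 510.0, 510.0, 509.0, 510.0, 508.0, 508.0, 507.0, 507.0, 507.0, 505.0, 505.0, 506.0, 503.0, 503.0, 502.0, 502.0, 501.0, 502.0, 501.0, 501.0]
```

```bash
cat >> h.py <<'E'
from scipy.spatial.transform import Rotation as Ro, Slerp
def rot(yaw,tilt=0):   # tool y at world yaw (deg); tool z = -(normal), roof rising along y by tilt
    c,s=np.cos(np.radians(yaw)),np.sin(np.radians(yaw));ct,st=np.cos(np.radians(tilt)),np.sin(np.radians(tilt))
    y=np.array([c*ct,s*ct,st]);z=-np.array([-c*st,-s*st,ct]);return Ro.from_matrix(np.c_[np.cross(y,z),y,z])
def now():
    s=status.sense();q=s['ee_rot'];return np.array(s['eef_pos']),Ro.from_quat([q[1],q[2],q[3],q[0]])
def plan(p1,R1,n,start=None):
    p,R=start or now();p0,R0=p,R;sl=Slerp([0,1],Ro.concatenate([R,R1]))
    print('total',(np.array(p1)-p).round(1),np.degrees((R.inv()*R1).magnitude()).round(1))
    for i in range(1,n+1):
        pt=p0+(np.array(p1)-p0)*i/n;Rt=sl(i/n)
        print(np.r_[R.inv().apply(pt-p)/100,(R.inv()*Rt).as_rotvec(degrees=True)/45].round(3).tolist(),'->',pt.round(0))
        p,R=pt,Rt
    return p,R
E
python3 - <<'E'
from h import *
e=plan([505,-253.5,290],rot(70.8),4)
E
```

```text
total [ 326.1  240.  -114.2] 140.9
[0.971, -0.286, 0.286, -0.0, -0.0, -0.783] -> [ 260. -434.  376.]
[0.958, 0.326, 0.286, -0.0, -0.0, -0.783] -> [ 342. -374.  347.]
[0.595, 0.819, 0.285, -0.0, -0.0, -0.783] -> [ 423. -314.  319.]
[0.014, 1.012, 0.285, -0.0, -0.0, -0.783] -> [ 505. -254.  290.]
```

```bash
python3 -m crank '[[0.97,-0.286,0.286,0,0,-0.783,0.5],[0.97,-0.286,0.286,0,0,-0.783,0.5],[0.97,-0.286,0.286,0,0,-0.783,0.5],[0.97,-0.286,0.286,0,0,-0.783,0.5],[0.97,-0.286,0.286,0,0,-0.783,0.5]]' 40
python3 -m crank '[[0.96,0.326,0.286,0,0,-0.783,0.5],[0.96,0.326,0.286,0,0,-0.783,0.5],[0.96,0.326,0.286,0,0,-0.783,0.5],[0.96,0.326,0.286,0,0,-0.783,0.5],[0.96,0.326,0.286,0,0,-0.783,0.5]]'
python3 -m crank '[[0.595,0.82,0.285,0,0,-0.783,0.5],[0.595,0.82,0.285,0,0,-0.783,0.5],[0.595,0.82,0.285,0,0,-0.783,0.5],[0.595,0.82,0.285,0,0,-0.783,0.5],[0.595,0.82,0.285,0,0,-0.783,0.5]]'
python3 -m crank '[[0.014,1,0.285,0,0,-0.783,0.5],[0.014,1,0.285,0,0,-0.783,0.5],[0.014,1,0.285,0,0,-0.783,0.5],[0.014,1,0.285,0,0,-0.783,0.5],[0.014,1,0.285,0,0,-0.783,0.5],[0.014,1,0.285,0,0,-0.783,0.5]]'
python3 - <<'E'
from h import *
print(status.sense()['joints'])
plan([505,-253.5,182],rot(70.8),2)
E
```

```text
time_s: 0.6
eef_pos: [260.7, -433.4, 375.8]
ee_rot: [-0.0, 0.886, 0.464, 0.0]
force: [0.6, 0.4, 0.2]
grip_width: 0.499
grip_force: 0.0
time_s: 1.1
eef_pos: [342.0, -373.4, 347.3]
ee_rot: [-0.0, 0.705, 0.709, 0.0]
force: [-0.0, -0.1, 0.1]
grip_width: 0.499
grip_force: 0.0
time_s: 1.6
eef_pos: [423.5, -313.6, 318.9]
ee_rot: [-0.0, 0.458, 0.889, 0.0]
force: [0.1, -0.0, 0.4]
grip_width: 0.499
grip_force: 0.0
time_s: 2.2
eef_pos: [503.7, -254.6, 290.6]
ee_rot: [0.0, 0.17, 0.985, -0.0]
force: [0.1, -0.3, 0.1]
grip_width: 0.5
grip_force: 0.0
[-6.75536465e-01  5.08738159e-01  1.52399646e+00  1.63443899e-05
  1.10861278e+00 -1.90411744e+00]
total [   1.3    1.1 -108.6] 0.4
[-0.004, 0.007, 0.543, -0.0, 0.0, -0.005] -> [ 504. -254.  236.]
[-0.004, 0.007, 0.543, -0.0, 0.0, -0.005] -> [ 505. -254.  182.]
```

```bash
python3 -m crank '[[0,0.014,0.4,0,0,0,0.5],[0,0.014,0.7,0,0,0,0.5],[0,0.014,0.9,0,0,0,0.5]]'
python3 -m crank '[[0,0,0.1,0,0,0,0.5],[0,0,0.18,0,0,0,0.5],[0,0,0.18,0,0,0,0.5],[0,0,0.18,0,0,0,0.8],[0,0,0.18,0,0,0,0.9],[0,0,0.18,0,0,0,1],[0,0,0.18,0,0,0,1],[0,0,0.18,0,0,0,1],[0,0,0.18,0,0,0,1]]' 60
```

```text
time_s: 2.5
eef_pos: [503.7, -252.9, 198.7]
ee_rot: [-0.001, 0.17, 0.985, 0.0]
force: [1.0, -0.7, 0.1]
grip_width: 0.5
grip_force: 0.0
time_s: 3.4
eef_pos: [504.7, -252.9, 183.5]
ee_rot: [0.001, 0.166, 0.986, -0.001]
force: [-0.4, 0.0, 6.6]
grip_width: 0.103
grip_force: 59.4
```

```bash
python3 -m crank '[[0,0,-0.05,0,0,0,1],[0,0,-0.2,0,0,0,1],[0,0,-0.45,0,0,0,1],[0,0,-0.7,0,0,0,1],[0,0,-0.9,0,0,0,1],[0,0,-1,0,0,0,1],[0,0,-1,0,0,0,1]]'
cat >> h.py <<'E'
O=np.array([549,196.5,77.5]);YAW=2.5;TILT=15
def roof(xr,h,yr=0,L=183.5,yaw=YAW,tilt=TILT):
    R=rot(yaw,tilt);M=R.as_matrix();X,Z=M[:,1],-M[:,2];Y=np.cross(Z,X)
    return O+X*xr+Y*yr+Z*(h+L),R
E
python3 - <<'E'
from h import *
print(status.sense()['grip_force'],now()[0])
p,R=now();m=p+[-40,0,40]
e=plan(m,R,1)
e=plan(roof(-135,50)[0],roof(0,0)[1],5,e);print(e[0])
shot('top','top1');shot('scene','scene1')
a=cv2.imread('pics/scene1.png')[100:250,230:400];b=cv2.imread('pics/top1.png')[150:260,290:400]
cv2.imwrite('pics/m1.png',np.hstack([cv2.resize(a,(400,353)),cv2.resize(b,(353,353))]))
E
```

```text
time_s: 4.1
eef_pos: [504.5, -252.7, 283.5]
ee_rot: [0.001, 0.166, 0.986, -0.0]
force: [-0.3, -0.8, -1.8]
grip_width: 0.106
grip_force: 58.5
58.54023814201355 [ 504.53955933 -252.67918292  283.49744087]
total [-40.   0.  40.] 0.0
[0.377, -0.131, -0.401, 0.0, 0.0, 0.0] -> [ 465. -253.  323.]
total [-106.2  440.9  -55.4] 69.8
[0.49, 0.763, 0.109, -0.058, -0.039, 0.302] -> [ 443. -165.  312.]
[0.659, 0.621, 0.123, -0.058, -0.039, 0.302] -> [422. -76. 301.]
[0.789, 0.443, 0.126, -0.058, -0.039, 0.302] -> [401.  12. 290.]
[0.874, 0.239, 0.116, -0.058, -0.039, 0.302] -> [380. 100. 279.]
[0.909, 0.022, 0.094, -0.058, -0.039, 0.302] -> [358. 188. 268.]
[358.34739832 188.17592764 268.10310935]
```

View pics/m1.png

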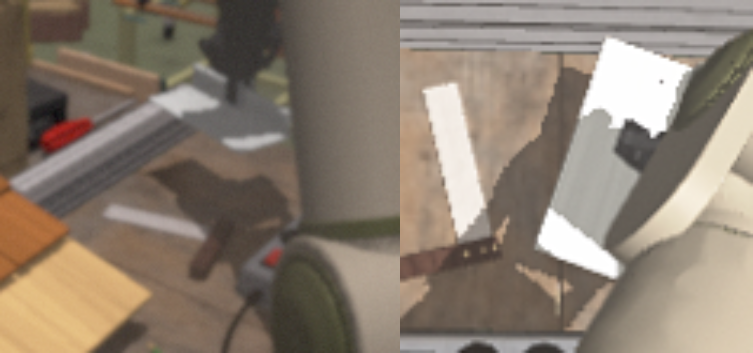

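Both views show the diverter lifted level in the grip, with the try square undisturbed. Next I'll carry it to the roof.

```bash
python3 -m crank '[[0.2,-0.07,-0.2,0,0,0,1],[0.377,-0.131,-0.4,0,0,0,1],[0.377,-0.131,-0.4,0,0,0,1]]'
python3 -m crank '[[0.245,0.38,0.055,-0.029,-0.02,0.151,1],[0.49,0.763,0.109,-0.058,-0.039,0.302,1],[0.49,0.763,0.109,-0.058,-0.039,0.302,1]]'
python3 -m crank '[[0.33,0.31,0.06,-0.029,-0.02,0.151,1],[0.659,0.621,0.123,-0.058,-0.039,0.302,1],[0.659,0.621,0.123,-0.058,-0.039,0.302,1]]'
python3 -m crank '[[0.395,0.222,0.063,-0.029,-0.02,0.151,1],[0.789,0.443,0.126,-0.058,-0.039,0.302,1],[0.789,0.443,0.126,-0.058,-0.039,0.302,1]]'
python3 -m crank '[[0.437,0.12,0.058,-0.029,-0.02,0.151,1],[0.874,0.239,0.116,-0.058,-0.039,0.302,1],[0.874,0.239,0.116,-0.058,-0.039,0.302,1]]'
python3 -m crank '[[0.455,0.011,0.047,-0.029,-0.02,0.151,1],[0.909,0.022,0.094,-0.058,-0.039,0.302,1],[0.909,0.022,0.094,-0.058,-0.039,0.302,1],[0.909,0.022,0.094,-0.058,-0.039,0.302,1],[0.909,0.022,0.094,-0.058,-0.039,0.302,1]]'
python3 - <<'E'
from h import *
s=status.sense();print(s['joints'],s['wrist_torque'])
plan(*roof(-133,10),1)
shot('top','top2');shot('scene','scene2')
a=cv2.imread('pics/scene2.png')[130:310,120:340];b=cv2.imread('pics/top2.png')[130:270,130:270]
cv2.imwrite('pics/m2.png',np.hstack([cv2.resize(a,(440,360)),cv2.resize(b,(360,360))]))
E
```

```text
time_s: 4.5
eef_pos: [463.6, -252.9, 323.5]
ee_rot: [0.0, 0.167, 0.986, -0.0]
force: [0.1, -0.3, -2.0]
grip_width: 0.107
grip_force: 58.8
time_s: 4.8
eef_pos: [442.1, -160.7, 309.3]
ee_rot: [0.016, 0.282, 0.959, 0.022]
force: [0.4, 0.6, -1.6]
grip_width: 0.1
grip_force: 58.9
time_s: 5.1
eef_pos: [420.7, -72.9, 298.8]
ee_rot: [0.035, 0.393, 0.918, 0.04]
force: [0.1, 0.1, -1.2]
grip_width: 0.103
grip_force: 59.1
time_s: 5.4
eef_pos: [399.4, 15.0, 288.1]
ee_rot: [0.053, 0.498, 0.863, 0.059]
force: [-0.6, -0.7, -1.2]
grip_width: 0.105
grip_force: 59.1
time_s: 5.7
eef_pos: [378.9, 101.9, 277.6]
ee_rot: [0.072, 0.596, 0.796, 0.076]
force: [0.2, -0.8, -1.8]
grip_width: 0.104
grip_force: 59.1
time_s: 6.2
eef_pos: [358.6, 188.1, 267.2]
ee_rot: [0.088, 0.685, 0.717, 0.093]
force: [0.6, -0.7, -2.1]
grip_width: 0.103
grip_force: 59.1
[ 0.19999519  0.20238286  2.06446561 -0.06631545  0.62139205  0.2024512 ] [-0.03024511  0.23669239  0.0427029 ]
total [ 12.    0.6 -37.3] 0.3
[0.0, 0.021, 0.391, -0.006, -0.001, 0.004] -> [371. 189. 230.]
```

View pics/m2.png

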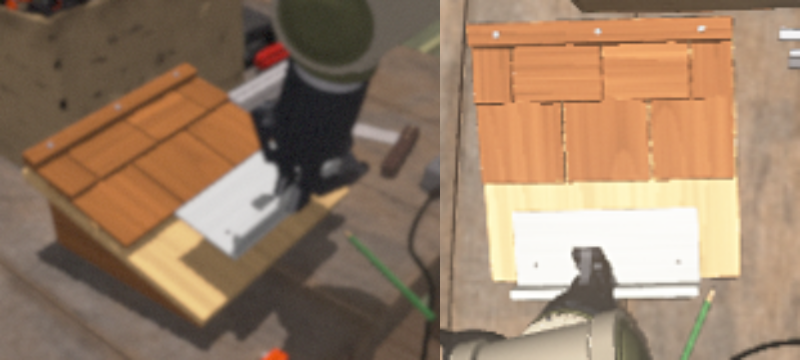

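The diverter hovers over the bare board, roughly parallel to the butts and about centred. I'll check its tilt, yaw and height from depth.

```bash
cat > m.py <<'E'
import sys; from h import *
def meas(d,img,h0,h1):
    X=cloud('top',d);c=np.array([456.9,191.7,52.7]);v=np.array([-.2598,-.011,.9656]);h=(X-c)@v
    m=(img.min(2)>150)&(img.max(2).astype(int)-img.min(2)<25)&(h>h0)&(h<h1)&(X[...,0]>380)&(X[...,0]<530)&(X[...,1]>70)&(X[...,1]<315)
    q=X[m]
    for _ in range(4):
        k=q.mean(0);n=np.linalg.svd(q-k,full_matrices=False)[2][2];n*=np.sign(n[2]);e=(q-k)@n;q=q[abs(e)<max(2.5*e.std(),2)]
    print('N',len(q),'height over deck',((q-c)@v).mean().round(2),'tilt diff along x,y deg',np.degrees((n-v)[:2]).round(2))
    b=[];u=[]
    for y in np.arange(q[:,1].min()+12,q[:,1].max()-12,8):
        s=q[abs(q[:,1]-y)<4];
        if len(s): b.append((y,s[:,0].max()))
    b=np.array(b);pf=np.polyfit(b[:,0]-196,b[:,1],1);print('edge x at y=196',pf[1].round(1),'yaw deg',np.degrees(-pf[0]).round(2),'y range',q[:,1].min().round(1),q[:,1].max().round(1))
E
python3 - <<'E'
from m import *
meas(np.load('pics/top2.npy'),cv2.imread('pics/top2.png'),30,70)
E
python3 -m crank '[[0,0.01,0.1,0,0,0,1],[0,0.02,0.25,0,0,0,1],[0,0.02,0.36,0,0,0,1],[0,0.02,0.39,0,0,0,1],[0,0.02,0.39,0,0,0,1]]'
python3 - <<'E'
from m import *
p,d=shot('top','top3'); meas(d,p,3,30);print(status.sense()['wrist_torque'])
plan(*roof(-133,0),1)
E
```

```text
N 1776 height over deck 52.68 tilt diff along x,y deg [ 0.27 -0.02]
edge x at y=196 475.5 yaw deg 2.75 y range 101.6 283.2
time_s: 6.8
eef_pos: [370.2, 188.5, 230.1]
ee_rot: [0.088, 0.686, 0.716, 0.093]
force: [0.0, -0.9, -1.8]
grip_width: 0.102
grip_force: 59.1
N 1662 height over deck 13.83 tilt diff along x,y deg [ 0.55 -0.12]
edge x at y=196 487.1 yaw deg 2.46 y range 101.7 282.9
[-0.07589733  0.19376328 -0.03097064]
total [  3.    0.2 -10.2] 0.2
[0.0, 0.003, 0.107, -0.005, -0.001, 0.0] -> [373. 189. 220.]
```

```bash
python3 -m crank '[[0,0,0.05,0,0,0,1],[0,0,0.08,0,0,0,1],[0,0,0.09,0,0,0,1],[0,0,0.09,0,0,0,1]]'
python3 -m crank '[[0,0,0.01,0,0,0,1],[0,0,0.01,0,0,0,1],[0,0,0.02,0,0,0,1],[0,0,0.02,0,0,0,1]]'
python3 - <<'E'
from m import *
p,d=shot('top','top4'); meas(d,p,-5,15);s=status.sense();print(s['wrist_torque'],s['force'])
p,R=now();print(R.inv().apply(p-roof(-133,0)[0]), R.inv().apply(s['force']))
E
```

```text
time_s: 7.25
eef_pos: [372.4, 188.9, 221.8]
ee_rot: [0.089, 0.686, 0.716, 0.093]
force: [-0.3, 0.4, -0.9]
grip_width: 0.105
grip_force: 59.1
time_s: 7.65
eef_pos: [372.8, 188.9, 220.4]
ee_rot: [0.089, 0.686, 0.716, 0.094]
force: [-4.9, -0.8, 8.2]
grip_width: 0.105
grip_force: 60.6
N 1611 height over deck 4.06 tilt diff along x,y deg [ 0.23 -0.02]
edge x at y=196 489.9 yaw deg 2.14 y range 102.3 283.2
[-0.19642813  0.49236184 -0.04476305] [-4.25742777 -0.18794322  7.96529031]
[ 0.14501474 -0.38337793 -0.18670219] [ 0.00933541 -2.08014136 -8.79089235]
```

Contact gives about 10 N and the flange lies flat, with its top 4.06 mm above the deck. Now I'll slide it up the slope.

```bash
python3 -m crank '[[0,0.03,0,0,0,0,1],[0,0.06,0,0,0,0,1],[0,0.1,0,0,0,0,1],[0,0.13,0,0,0,0,1],[0,0.16,0,0,0,0,1],[0,0.19,0,0,0,0,1],[0,0.22,0,0,0,0,1],[0,0.25,0,0,0,0,1],[0,0.28,0,0,0,0,1],[0,0.3,0,0,0,0,1]]'
python3 -m crank '[[0,0.03,0,0,0,0,1],[0,0.06,0,0,0,0,1],[0,0.09,0,0,0,0,1],[0,0.12,0,0,0,0,1],[0,0.15,0,0,0,0,1],[0,0.18,0,0,0,0,1],[0,0.18,0,0,0,0,1]]'
python3 - <<'E'
from m import *
p,d=shot('top','top5');meas(d,p,-5,15);s=status.sense()
q,R=now();print(R.inv().apply(q-roof(-133,0)[0]), R.inv().apply(s['force']),s['wrist_torque'])
shot('scene','scene5')
a=cv2.imread('pics/scene5.png')[150:300,120:320];b=cv2.imread('pics/top5.png')[130:270,130:270]
cv2.imwrite('pics/m5.png',np.hstack([cv2.resize(a,(480,360)),cv2.resize(b,(320,360))]))
E
```

```text
time_s: 8.7
eef_pos: [400.6, 190.3, 227.8]
ee_rot: [0.087, 0.686, 0.717, 0.092]
force: [-18.5, -0.3, 17.0]
grip_width: 0.104
grip_force: 62.5
time_s: 9.4
eef_pos: [418.5, 191.1, 232.6]
ee_rot: [0.088, 0.686, 0.717, 0.093]
force: [-12.8, -0.9, 13.4]
grip_width: 0.104
grip_force: 61.7
N 899 height over deck 4.03 tilt diff along x,y deg [ 0.03 -0.09]
edge x at y=196 506.3 yaw deg 3.16 y range 102.9 283.8
[ 0.2732449  46.90223683 -0.42512501] [ -0.33643602  -8.97102447 -16.12956131] [-0.14873052  1.36667886 -0.01157003]
```

View pics/m5.png

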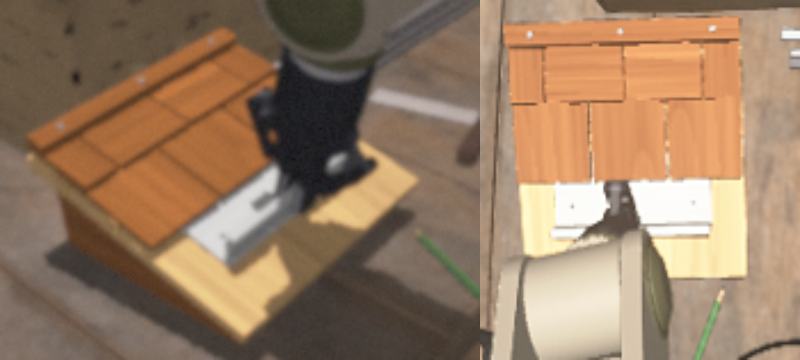

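The edge is under the shingles, which lie flat. About 13 mm remains to the batten.

```bash
cat > f.py <<'E'
from h import *
s=status.sense();q,R=now();print('tool-frame pos vs start',R.inv().apply(q-roof(-133,0)[0]).round(2),'F',R.inv().apply(s['force']).round(1),'T',R.inv().apply(s['wrist_torque']).round(2))
E
python3 -m crank '[[0,0.015,0,0,0,0,1],[0,0.03,0,0,0,0,1],[0,0.045,0,0,0,0,1],[0,0.06,0,0,0,0,1],[0,0.075,0,0,0,0,1],[0,0.09,0,0,0,0,1]]'; python3 f.py
python3 -m crank '[[0,0.01,0,0,0,0,1],[0,0.02,0,0,0,0,1],[0,0.03,0,0,0,0,1]]'; python3 f.py
python3 -m crank '[[0,0.01,0,0,0,0,1],[0,0.02,0,0,0,0,1],[0,0.02,0,0,0,0,1]]'; python3 f.py
```

```text
time_s: 10.1
eef_pos: [426.6, 191.5, 234.9]
ee_rot: [0.087, 0.686, 0.717, 0.092]
force: [-17.7, -1.2, 15.9]
grip_width: 0.103
grip_force: 62.3
tool-frame pos vs start [ 0.33 55.43 -0.6 ] F [ -0.4 -13.2 -19.8] T [ 1.96 -0.03 -0.01]
time_s: 10.4
eef_pos: [429.6, 191.7, 235.6]
ee_rot: [0.087, 0.686, 0.717, 0.092]
force: [-16.9, -0.6, 15.8]
grip_width: 0.103
grip_force: 62.3
tool-frame pos vs start [ 0.34 58.45 -0.59] F [  0.2 -12.4 -19.5] T [ 1.91 -0.02 -0.01]
time_s: 10.7
eef_pos: [430.3, 191.8, 235.8]
ee_rot: [0.086, 0.686, 0.717, 0.09]
force: [-27.6, -2.8, 23.4]
grip_width: 0.102
grip_force: 63.6
tool-frame pos vs start [ 0.38 59.26 -0.84] F [ -1.6 -21.1 -29.6] T [ 3.17 -0.13 -0.02]
```

```bash
python3 -m crank '[[0,0.01,-0.005,0,0,0,1],[0,0.02,-0.01,0,0,0,1],[0,0.02,-0.01,0,0,0,1],[0,0.02,-0.01,0,0,0,1]]'; python3 f.py
python3 - <<'E'
from m import *
p,d=shot('top','top6');meas(d,p,-5,15)
shot('scene','scene6')
X=cloud('top',d);c=np.array([456.9,191.7,52.7]);v=np.array([-.2598,-.011,.9656]);h=(X-c)@v
# upstand position from hem top and shingles' height near the butts
m=(h>25)&(h<42)&(X[...,0]>420)&(X[...,0]<500)&(p.min(2)>150)&(abs(X[...,1]-192)>35)&(abs(X[...,1]-192)<95)
q=X[m];print('hem n',len(q),np.polyfit(q[:,1]-196,q[:,0],1),h[m].mean())
for a,b in((75,135),(155,230),(240,310)):
    s=(X[...,0]>515)&(X[...,0]<540)&(X[...,1]>a)&(X[...,1]<b)
    X0=cloud('top',np.load('pics/top0.npy'));print('shingle rise',np.median(h[s]),np.median(((X0-c)@v)[s]))
a=cv2.imread('pics/scene6.png')[150:300,120:320];b=cv2.imread('pics/top6.png')[130:270,130:270]
cv2.imwrite('pics/m6.png',np.hstack([cv2.resize(a,(480,360)),cv2.resize(b,(320,360))]))
E
```

```text
time_s: 11.1
eef_pos: [431.2, 191.8, 236.0]
ee_rot: [0.085, 0.686, 0.717, 0.088]
force: [-28.9, -1.6, 15.2]
grip_width: 0.101
grip_force: 62.6
tool-frame pos vs start [ 0.33 60.1  -1.12] F [ -0.3 -24.4 -21.8] T [ 3.6  -0.15  0.01]
N 650 height over deck 3.99 tilt diff along x,y deg [0.31 0.05]
edge x at y=196 507.2 yaw deg 2.57 y range 105.4 284.6
hem n 138 [-4.81650418e-02  4.68091065e+02] 33.65047210913756
shingle rise 14.497069551548567 14.360043128701015
shingle rise 14.33170005040862 14.379020094215575
shingle rise 14.43157748177164 14.455542638002111
```

View pics/m6.png

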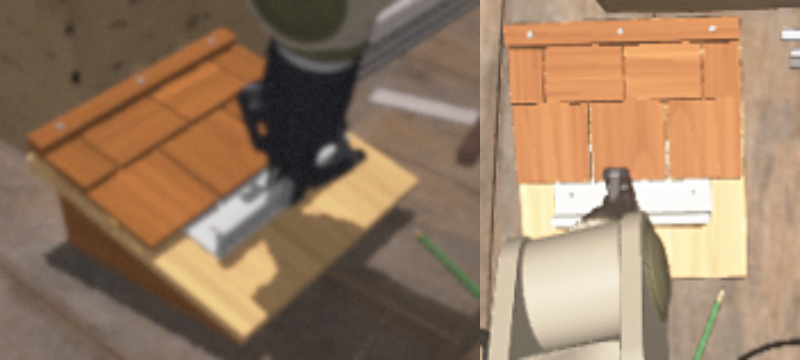

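The edge meets the batten: the axial force rose to 24 N and the hem sits 37.6 mm below the butts, against an expected 37. The flange is flat and the shingles are unmoved. I'll settle briefly and hand in.

```bash
python3 -m crank '[[0,0,0,0,0,0,1],[0,0,0,0,0,0,1],[0,0,0,0,0,0,1],[0,0,0,0,0,0,1],[0,0,0,0,0,0,1],[0,0,0,0,0,0,1]]'; python3 f.py
python3 -c "
from rig import ticket
print(ticket.finish_job())"
```

```text
time_s: 11.8
eef_pos: [431.1, 191.8, 236.0]
ee_rot: [0.085, 0.686, 0.717, 0.088]
force: [-29.1, -1.7, 14.8]
grip_width: 0.106
grip_force: 62.6
tool-frame pos vs start [ 0.34 60.08 -1.12] F [ -0.4 -24.6 -21.4] T [ 3.6  -0.07 -0.01]
the job is handed in; nothing more can be done
None
```

I handed the job in at 11.8 s, with the diverter still gripped, tucked flat under the shingles against the batten and pressed on the roof board with about 20 N; the shingles had not lifted, the try square was not touched, and the hand-in returned no verdict.

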